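Load the food cutter from the weighing scoop

TASK

Load the cutter: without forcing it, turn its lid anticlockwise until the lugs reach the slots, lift it off and set it down gently, grip bar upward, flat in the metal tray. Then take the weighing scoop from the scale, tip all four chestnuts from its mouth into the cutter's bowl, and set the scoop gently back, level, on the scale's plate. Leave the cutter open, and leave everything else on the table where it is.

Things in the scene. Friction and masses are not known exactly. Their poses are not given: they have to be found in the camera images.
- cutter: Table-top food cutter, fixed: white motor base 230 mm deep (x from -125 to +105 mm), 190 mm wide, 95 mm high, buttons on its front (-x); on it an upright steel bowl with a dark collar and a clear lid. Origin: on the table, under the bowl's axis; z up. A black bowl handle stands out 133 mm from the axis at the back (+x, slightly -y), up to 183 mm above the table.
- bowl_mouth (a point): On the bowl's axis, level with the top of its dark collar, 207 mm above the table. Collar: outer radius 104 mm. Bowl: clear radius 82 mm at the mouth, inner floor 100 mm above the table; a white blade hub, 30 mm across, stands in its middle up to 162 mm above the table, with two blades around it.
- slot (a point): Middle of one of three slots, 22 degrees wide and 120 degrees apart, in the collar's inward flange; 95 mm from the bowl's axis, at the collar's top. Elsewhere the flange (inner radius 90 mm) covers the lid's lugs and holds them down. The lug 'lug' comes up through this slot, the other two through the other slots at the same time.
- lid: Clear bayonet lid, 0.2 to 0.33 kg, 173 mm across, 11 mm thick. Origin: centre of its underside, 189 mm above the table when seated; z up, x along the grip bar to 'lug'. Starts locked, its lugs 30 to 61 degrees clockwise (from above) of the slots. Turned anticlockwise it runs freely to a stop 4 degrees past the slots' middle, and lifts out within 4 degrees of the middle. Play 2.5 mm sideways and up.
- lug (a point): Outer end of one of the lid's three orange lugs, 120 degrees apart, each 20 mm wide, 5 mm thick (6 to 11 mm above the lid's underside), 196 mm across the tips. This point is 95 mm from the lid's axis, 8.5 mm above its underside. An orange mark on the disc shows each lug from above.
- lid_grip (a point): Point to grip in the lid's dark bar, on the lid's axis, 36 mm above its underside. The bar is 72 mm long (lid x), 18 mm wide (lid y) and stands from 11 to 56 mm above the lid's underside.
- tray: Shallow bright metal tray, fixed on the table: 325 mm (x) by 265 mm (y) outside, 20 mm high, walls and floor 3 mm thick. Origin: centre of its underside; inner floor 3 mm above it.
- scale: White electronic bench scale, fixed, 250 by 240 mm, display towards its front (-x). Origin: centre of its underside, on the table.
- scale_plate (a point): Middle of the top of the scale's metal weighing plate, 90 mm above the table. The pale plate is 180 mm (scale x) by 206 mm (scale y).
- scoop: Aluminium weighing scoop, 0.24 to 0.36 kg, on the scale's plate: floor 100 mm wide, x from -75 to +45 mm, 3 mm thick; walls 38 mm high; open mouth at +x, its floor rising 8 degrees to the lip. Origin: underside; x out of the mouth, z up. A handle bends from the back wall forward over the pan. The chestnuts begin to roll out with the mouth dipped about 25 degrees; at 40 all run out.
- scoop_grip (a point): Point to grip in the scoop's black handle bar, 42 mm behind the scoop's origin and 78 mm above its underside. The bar runs along the scoop's x from 80 to 12 mm behind the origin, is 18 mm wide (y) and 22 mm high (67 to 89 mm above the underside).
- scoop_mouth (a point): Middle of the lip of the scoop's mouth, 88 mm ahead of the scoop's origin, 8 mm above its underside. The mouth is 76 mm wide there.
- chestnut0: One of four peeled roasted chestnuts lying in the scoop, rounded, 29 mm across and 24 mm thick, 13 g. Origin: underside.
- chestnut1: One of four peeled roasted chestnuts lying in the scoop, rounded, 29 mm across and 24 mm thick, 13 g. Origin: underside.
- chestnut2: One of four peeled roasted chestnuts lying in the scoop, rounded, 29 mm across and 24 mm thick, 13 g. Origin: underside.
- chestnut3: One of four peeled roasted chestnuts lying in the scoop, rounded, 29 mm across and 24 mm thick, 13 g. Origin: underside.
- timer: Bystander, to be left alone: round white kitchen timer with an orange face, 64 mm across, 34 mm high. Origin: centre of its underside.
- scraper: Bystander, to be left alone: bench scraper: flat steel blade with a blue grip, 115 x 85 mm, 20 mm high. Origin: centre of its underside.
- sugar: Bystander, to be left alone: jar with a white cap, 90 mm across, 130 mm high. Origin: centre of its underside.
- cup: Bystander, to be left alone: small steel cup, 72 mm across, 70 mm high. Origin: centre of its underside.
There are look-alikes about, which are no part of the job. What is shaped like the lid but purple is not meant.

How it is judged:
By the outcome, as a careful person would: the job done as asked, in the order asked, and still so for the second after the job is handed in, with the robot touching nothing.
It also fails if it takes over 72 s, if anything falls off the work surface, if the arm or the gripper's body presses on something with over 40 N, if the wrist force passes 120 N, or if a joint passes its speed limit or range.

ROBOT

A 6-joint arm with a two-finger parallel gripper is mounted at the origin on the work surface. World frame = base frame: x ahead of the robot, y to its left, z up, the work surface at z = 0. Lengths are in m, angles in rad, forces in N, time in s.
With the tool pointing down it reaches from about 0.275 to 0.85 m from the base axis. Payload 5.2 kg.
Tool frame: the origin (TCP) lies between the finger pads; the fingertips stand 22 mm ahead of it and the grasp point (between the pads) lies 3 mm ahead of it; z points along the fingers, y is the line along which they close (so a half turn about z gives the same grasp; the last joint's range is limited). The gripper opens to 85 mm and grips with 20 to 120 N. Pads are 22 mm wide; open, the fingers measure 114 mm over their backs; the gripper's body (76 mm by 85 mm) begins 54 mm behind the grasp point. The pads swing forward as they close: fully open they stand 13 mm farther back than shut.
Start: joints at [-1.331, 0.259, 1.535, -0, 1.348, -0.203], TCP at [0.236, -0.497, 0.253] pointing down, gripper open.
Joint ranges: [-3.14, 3.14], [-0.91, 2.08], [0.19, 2.58], [-1.22, 4.36], [0.22, 2.71], [-3.12, 3.12]. Speed limits (rad/s): [2.57, 2.57, 3.14, 3.14, 3.14, 3.14].

INTERFACE

Orientations are given as a 3x3 rotation matrix whose columns are the frame's x, y, z axes.
In Python, from rig import arm, viewer, find_in, spot_point gives the robot as it stands.
- The arm moves only by the shell command python3 -m inch 'ROWS'. ROWS is JSON, a list of rows, each a list of 3 entries, a list of its own where there are three numbers: the finger opening in cm, from 0 to 8.54, then the shift along the tool's x, y, z in cm, then the turn, a rotation vector about the tool's x, y, z in degrees. In form: [[hand, [tx, ty, tz], [wx, wy, wz]], ...]. A call has 1 to 20 rows; each row shifts and turns the commanded pose from where the row before left it, along the tool's axes as they then stand; what a row does not reach is not made up. A row lasts 1/10 s, in which the tool goes at most 50 mm and 8.59 degrees, less where a joint would pass 70% of its speed; a pose out of reach is approached as far as the arm can. A call with a gripper value outside its range is refused whole. The fingers move at their own pace and stop on an object; the grip force is fixed at half the most. Time passes only in rows, so rows that do not move let the fingers close. It gives the time, the measured TCP pose, the force, the opening and the grip force at its end, in the units of the state.
- arm.state(): the state, without advancing time (a new reading comes with each control period).
- viewer.capture(name): name is "scene" or "side" or "wrist"; returns (picture, depth): 384x512x3 uint8, blue, green, red; 384x512 float32, m along the optical axis (not along the pixel's ray), 0 where there is no reading.
- viewer.camera_params(name): a dict with "fovy" (degrees; the focal length in pixels is half the picture's height over the tangent of half this angle, whatever the lens; pixels are square), "cx", "cy" (the principal point, pixels), "k1" (the pictures are not rectified: a ray, as slopes to the right and down, at radius r is drawn at 1 + k1 r^2 times it, then the intrinsics apply), "pose" (4x4, takes a point from camera to world coordinates). Camera axes: x right, y up, looking along -z (the intrinsics and any distortion apply to the point x, -y, -z); pixel columns grow to the right and rows downward; lengths in m; the calibration is good to about 2 mm. A picture is of the moment at which its call begins: read the wrist's pose just before it. camera_params takes no time and is no camera call; for the wrist camera it gives the pose at the moment of the call.
- arm.job_done(): hands the job in; it is judged then, once.
Trained networks look in the newest picture that a camera, given by its name, has taken for a name from the list of things; names that differ only in an ending like _2 or _b are one class to them, and where a whole thing is asked for, a point or a joint stands for the part that bears it (a point fixed in the world has none). Each returns a list of dicts, best first, with "confidence" (0 to 1); they miss things now and then, are a little off and sometimes report something else, mostly with a low value. They report only what shows in the picture. A call takes as long as a camera call. They do not tell look-alikes from the thing itself.
- find_in(name, camera): "centre" ([x, y, z] in m, in the coordinates of the camera as it stood for that picture, good to about 4 mm: the middle of the surface that is visible of it).
- spot_point(name, camera): "centre" ([x, y, z] in m, in the coordinates of the camera as it stood for that picture, good to about 4 mm: a listed point, or the origin of a listed thing).
The state is a dict: "t": time; "q": joint angles; "joint_vel": joint speeds; "joint_torque": joint torques, N m; "eef_pos": TCP position; "ee_rot": TCP orientation; "ft_force": force on the tool from outside, world axes, zero at the start; "wrist_torque": the same for the moment, N m; "gripper_width": finger opening in m; "gripper_force": force on a finger pad.
Only numpy, scipy, OpenCV 4.12 (cv2) and the standard library are available. Lean on these libraries where they do the work, as an engineer would, in place of code of your own. Each camera call takes 0.05 s, during which the arm holds its last target. There are 200 camera calls.

## Working session

There is one attempt and no reset: what is moved stays moved. The work goes in short steps, Python scripts to look and compute and a shell command to move; the robot and the scene stay as the last step left them, time stands still between calls to the robot, and variables do not carry over. Pictures are saved under pics/ and viewed, at most 13 in all, crops included, and the job is handed in when it is done.

```bash
ls; mkdir -p pics
cat > h.py <<'E'
import numpy as np, cv2
from rig import arm, viewer, find_in, spot_point
def w(cam,c):
    P=np.array(viewer.camera_params(cam)["pose"]); return (P@np.r_[c,1])[:3]
def look(cam,names,fn=spot_point,n=2):
    for k in names:
        for d in fn(k,cam)[:n]:
            print(cam,k,round(d["confidence"],2),np.round(w(cam,d["centre"]),4))
def snap(cam,name):
    p,d=viewer.capture(cam); cv2.imwrite(f"pics/{name}.png",p); np.save(f"pics/{name}.npy",d); return p,d
def rows(target_p,target_R=None):
    """remaining shift in tool axes cm, and rotvec deg"""
    s=arm.state();R=np.array(s["ee_rot"]);p=np.array(s["eef_pos"])
    print("shift cm",np.round(R.T@(np.array(target_p)-p)*100,2))
    if target_R is not None: print("rot deg",np.round(np.degrees(cv2.Rodrigues(R.T@target_R)[0].ravel()),2))
def Rdown(yaw):  # tool y (closing line) at yaw in world, z down
    y=np.array([np.cos(yaw),np.sin(yaw),0]);z=np.array([0,0,-1.]);return np.c_[np.cross(y,z),y,z]
E
python3 - <<'E'
from h import *
a,_=snap("scene","scene0");
look("scene",["cutter","bowl_mouth","slot","lid","lug","lid_grip","tray","scale","scale_plate","scoop","scoop_grip","scoop_mouth","timer","scraper","sugar","cup"])
b,_=snap("side","side0")
look("side",["cutter","bowl_mouth","slot","lid","lug","lid_grip","tray","scale","scale_plate","scoop","scoop_grip","scoop_mouth"])
s=arm.state();print(s["eef_pos"],s["ee_rot"],s["t"])
E
```

```text
pics
scene cutter 0.81 [0.604  0.0083 0.0016]
scene cutter 0.33 [ 0.4696 -0.3772  0.0952]
scene slot 0.97 [0.7004 0.0193 0.2132]
scene lid 0.76 [ 0.1674 -0.3057  0.0023]
scene lid 0.6 [0.6086 0.0056 0.192 ]
scene lug 0.96 [ 0.6798 -0.0573  0.1974]
scene lug 0.88 [ 0.1867 -0.2118  0.0097]
scene lid_grip 0.68 [ 0.4349 -0.4328  0.0914]
scene lid_grip 0.56 [0.6132 0.0034 0.228 ]
scene tray 0.65 [ 0.456   0.3711 -0.0014]
scene tray 0.56 [ 0.7306 -0.2328  0.0011]
scene scale 0.74 [ 0.4422 -0.382   0.0054]
scene scale 0.51 [0.6063 0.0043 0.1919]
scene scale_plate 0.77 [ 0.4691 -0.3905  0.089 ]
scene scale_plate 0.39 [0.7029 0.0194 0.2091]
scene scoop 0.87 [ 0.4681 -0.4035  0.0919]
scene scoop_grip 0.72 [ 0.4243 -0.4115  0.169 ]
scene scoop_mouth 0.96 [ 0.5513 -0.3897  0.0994]
scene scoop_mouth 0.26 [ 0.4697 -0.392   0.0915]
scene scraper 0.61 [ 0.3793 -0.0693  0.0025]
scene sugar 0.59 [ 0.7359  0.2375 -0.0032]
scene sugar 0.44 [ 0.4848 -0.4187  0.0957]
scene cup 0.72 [ 0.7367  0.2403 -0.0027]
scene cup 0.65 [0.372  0.0976 0.0018]
side cutter 0.72 [0.6101 0.0073 0.0019]
side cutter 0.37 [ 0.4342 -0.4297  0.0927]
side bowl_mouth 0.45 [ 0.7358 -0.2329  0.0025]
side slot 0.92 [0.7002 0.0237 0.2076]
side lid 0.84 [0.6096 0.0061 0.1886]
side lid 0.19 [ 0.5528 -0.3845  0.0978]
side lug 0.86 [ 0.6752 -0.0584  0.1947]
side lug 0.74 [ 0.1841 -0.2095  0.0134]
side tray 0.77 [0.4554 0.3714 0.0021]
side tray 0.75 [ 0.6747 -0.057   0.1954]
side scoop 0.92 [ 0.4613 -0.4004  0.0913]
side scoop 0.72 [0.6078 0.0049 0.1833]
side scoop_grip 0.56 [ 0.4237 -0.4091  0.169 ]
side scoop_mouth 0.96 [ 0.5527 -0.3845  0.0964]
[ 0.23566526 -0.4969423   0.25332881] [[ 9.03575971e-01  4.28427899e-01  1.55973733e-05]
 [ 4.28427899e-01 -9.03575971e-01 -5.21331839e-06]
 [ 1.18598807e-05  1.13929791e-05 -1.00000000e+00]] 1.5
```

View pics/scene0.png

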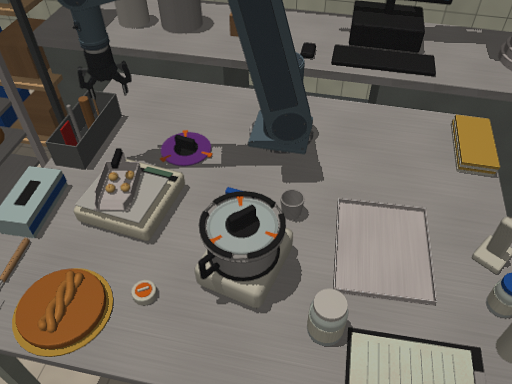

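View pics/side0.png

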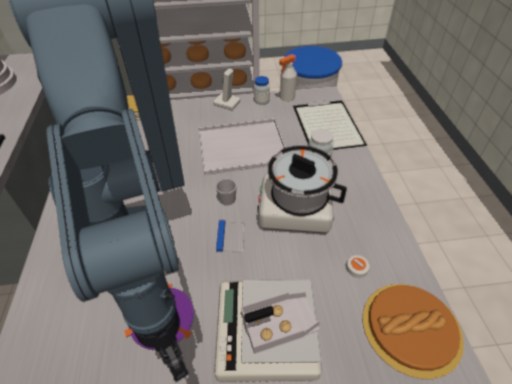

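The cutter is in the middle (lid bar near pixel 243,218), with the empty tray on its left (385,250) and the scale and scoop at (125,190). The purple look-alike lid is at (186,148). I'll move above the cutter lid, line up with the bar and look with the wrist camera.

```bash
python3 -m inch '[[8.5,[0,0,-4],[0,0,0]],[8.5,[0,0,-4],[0,0,0]],[8.5,[0,0,-4],[0,0,0]],[8.5,[3.95,-2.11,0],[0,0,0]],[8.5,[3.95,-2.11,0],[0,0,0]],[8.5,[3.95,-2.11,0],[0,0,0]],[8.5,[3.95,-2.11,0],[0,0,0]],[8.5,[3.95,-2.11,0],[0,0,0]],[8.5,[3.95,-2.11,0],[0,0,0]],[8.5,[3.95,-2.11,0],[0,0,0]],[8.5,[3.95,-2.11,0],[0,0,0]],[8.5,[3.95,-2.11,0],[0,0,0]],[8.5,[3.95,-2.11,0],[0,0,0]],[8.5,[3.95,-2.11,0],[0,0,0]],[8.5,[3.95,-2.11,0],[0,0,0]],[8.5,[3.95,-2.11,0],[0,0,0]],[8.5,[3.95,-2.11,0],[0,0,0]]]'
python3 -m inch '[[8.5,[0,0,0],[0,0,8.5]],[8.5,[0,0,0],[0,0,8.5]],[8.5,[0,0,0],[0,0,8.5]],[8.5,[0,0,0],[0,0,8.5]],[8.5,[0,0,0],[0,0,8.5]],[8.5,[0,0,0],[0,0,8.5]],[8.5,[0,0,0],[0,0,8.5]],[8.5,[0,0,0],[0,0,8.5]],[8.5,[0,0,0],[0,0,0]],[8.5,[0,0,0],[0,0,0]]]'
python3 - <<'E'
from h import *
for i in range(2):
    snap("wrist","w1"); look("wrist",["lid","lid_grip","lug","slot","bowl_mouth","cutter"])
snap("scene","s1"); look("scene",["lid","lid_grip","lug","slot","bowl_mouth","tray"])
snap("side","s2"); look("side",["lid","lid_grip","lug","slot","bowl_mouth","tray"])
print(arm.state()["q"])
E
```

```text
t: 3.2
eef_pos: [0.6096, 0.0086, 0.3734]
ee_rot: [[0.903, 0.429, 0.0], [0.429, -0.903, -0.0], [0.0, 0.0, -1.0]]
ft_force: [0.8, -0.9, 0.5]
gripper_width: 0.0853
gripper_force: 0.0
t: 4.2
eef_pos: [0.6088, 0.0069, 0.3732]
ee_rot: [[0.738, -0.674, -0.0], [-0.674, -0.738, 0.0], [-0.0, 0.0, -1.0]]
ft_force: [-0.6, 0.0, -0.3]
gripper_width: 0.0851
gripper_force: 0.0
wrist lid 0.61 [0.609  0.0101 0.1908]
wrist lid_grip 0.63 [0.6053 0.0088 0.2226]
wrist lug 0.67 [ 0.6772 -0.0593  0.1959]
wrist slot 0.8 [0.7031 0.0208 0.2109]
wrist bowl_mouth 0.56 [ 0.3779  0.1003 -0.0021]
wrist cutter 0.58 [ 0.46    0.3733 -0.0028]
wrist lid 0.89 [0.6131 0.0063 0.1902]
wrist lid 0.53 [0.6042 0.0068 0.2206]
wrist lid_grip 0.66 [0.606  0.0068 0.2213]
wrist lug 0.81 [ 0.6779 -0.0545  0.1971]
wrist slot 0.81 [0.7043 0.0224 0.2102]
wrist slot 0.5 [0.6123 0.0062 0.1878]
scene lid 0.67 [0.6097 0.0046 0.1931]
scene lid 0.65 [ 0.1672 -0.3072  0.0028]
scene lid_grip 0.92 [0.6106 0.0025 0.2281]
scene lid_grip 0.69 [ 0.1664 -0.3119  0.0359]
scene lug 0.97 [ 0.1885 -0.2118  0.0114]
scene lug 0.83 [ 0.6784 -0.0591  0.2002]
scene slot 0.78 [0.7011 0.0192 0.2103]
scene bowl_mouth 0.69 [ 0.5486 -0.3899  0.0962]
scene tray 0.87 [0.4567 0.3726 0.0014]
scene tray 0.61 [ 0.6823 -0.0609  0.1962]
side lid 0.89 [0.6081 0.007  0.1884]
side lid 0.84 [ 0.1686 -0.3034 -0.0009]
side lid_grip 0.85 [0.6045 0.005  0.2225]
side lid_grip 0.56 [ 0.167  -0.3072  0.0371]
side lug 0.91 [ 0.183  -0.2127  0.0079]
side lug 0.65 [ 0.6753 -0.0549  0.1968]
side slot 0.62 [0.7025 0.0222 0.2085]
side tray 0.78 [0.4557 0.3723 0.0013]
side tray 0.44 [ 0.4617 -0.3985  0.0923]
[-1.71706127e-01  3.22035132e-01  1.16204489e+00 -1.81231240e-05
  1.65743919e+00  2.14313888e+00]
```

View pics/w1.png

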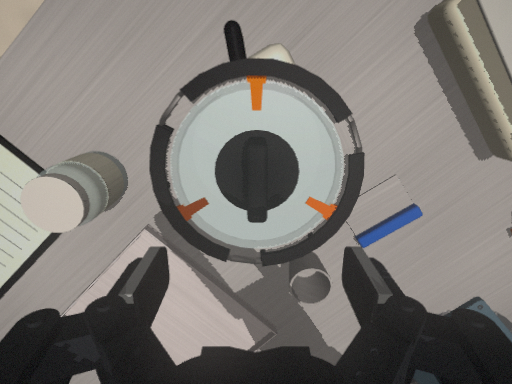

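```bash
cat >> h.py <<'E'
def cloud(cam,name):
    d=np.load(f"pics/{name}.npy");p=cv2.imread(f"pics/{name}.png");c=viewer.camera_params(cam)
    f=d.shape[0]/2/np.tan(np.radians(c["fovy"]/2));h,wd=d.shape
    u,v=np.meshgrid(np.arange(wd),np.arange(h))
    K=np.array([[f,0,c["cx"]],[0,f,c["cy"]],[0,0,1.]])
    n=cv2.undistortPoints(np.stack([u,v],-1).reshape(-1,1,2).astype(float),K,np.array([c["k1"],0,0,0.])).reshape(h,wd,2)
    X=np.stack([n[...,0]*d,-n[...,1]*d,-d],-1);P=np.array(c["pose"])
    return X@P[:3,:3].T+P[:3,3],p,d>0
E
python3 - <<'E'
from h import *
X,p,ok=cloud("wrist","w1")
r=np.hypot(X[...,0]-.6085,X[...,1]-.006)
m=ok&(r<.05)&(X[...,2]>.235)&(X[...,2]<.26)
pts=X[m];c=pts.mean(0);print("bar top",m.sum(),c)
rc=cv2.minAreaRect((pts[:,:2]*1000).astype(np.float32));print(rc)
hsv=cv2.cvtColor(p,cv2.COLOR_BGR2HSV)
o=ok&(r<.093)&(X[...,2]>.18)&(X[...,2]<.215)&(hsv[...,1]>150)&(hsv[...,0]<20)&(hsv[...,2]>120)
q=X[o];a=np.degrees(np.arctan2(q[:,1]-.006,q[:,0]-.6085))
for k in (-42.6,77.4,197.4,-162.6):
    s=abs(a-k)<25
    if s.sum()>5:print(k,s.sum(),a[s].mean(),a[s].min(),a[s].max())
m=ok&(r<.115)&(r>.08)&(abs(X[...,2]-.207)<.004)
q=X[m];A=np.c_[2*q[:,:2],np.ones(len(q))]
# outer edge circle fit
ang=np.arctan2(q[:,1]-.006,q[:,0]-.6085);rr=r[m];E=[]
for k in np.arange(-3.14,3.14,.05):
    s=abs(ang-k)<.03
    if s.sum()>5:E.append(q[s][np.argmax(rr[s])][:2])
E=np.array(E);s=np.linalg.lstsq(np.c_[2*E,np.ones(len(E))],(E**2).sum(1),rcond=None)[0];print("collar",len(E),s[:2],np.sqrt(s[2]+s[0]**2+s[1]**2))
rows([.6085,.006,.29],Rdown(np.radians(-132.6)))
E
```

```text
bar top 1636 [0.6100668  0.00408664 0.24455098]
((608.530517578125, 5.729419708251953), (17.94840431213379, 71.45388793945312), 47.947879791259766)
-42.6 387 -42.21020778985373 -47.69749640382854 -36.80300961198393
77.4 264 77.98606355873731 72.63329840265098 83.64491868835408
-162.6 300 -162.39047877072042 -168.13718694910207 -156.752542359017
collar 124 [0.60833986 0.0062515 ] 0.10401906296192093
shift cm [0.04 0.08 8.33]
rot deg [-0.   -0.   -0.03]
```

```bash
python3 - <<'E'
from h import *
X,p,ok=cloud("wrist","w1")
dx,dy=X[...,0]-.6084,X[...,1]-.0061;r=np.hypot(dx,dy)
m=ok&(r<.102)&(r>.0935)&(abs(X[...,2]-.207)<.005)
a=np.degrees(np.arctan2(dy,dx))[m]
for s in (9.3,129.3,-110.7):
    h=[(int(k),int((abs(a-(s+k))<1).sum())) for k in range(-20,21,2)]
    print(s,[n for k,n in h])
E
python3 -m inch '[[8.5,[0.04,0.08,4],[0,0,-0.2]],[8.5,[0,0,4],[0,0,0]],[8.5,[0,0,3],[0,0,0]],[8.5,[0,0,2],[0,0,0]],[8.5,[0,0,1.3],[0,0,0]],[8.5,[0,0,0],[0,0,0]],[8.5,[0,0,0],[0,0,0]]]'
```

```text
9.3 [40, 40, 36, 39, 38, 24, 11, 9, 8, 11, 11, 7, 9, 6, 7, 9, 45, 33, 34, 32, 29]
129.3 [24, 24, 20, 19, 20, 12, 7, 8, 4, 6, 7, 8, 7, 6, 4, 7, 26, 23, 20, 22, 23]
-110.7 [27, 31, 29, 32, 32, 22, 7, 6, 10, 10, 8, 10, 9, 10, 7, 9, 33, 38, 36, 37, 37]
t: 6.3
eef_pos: [0.609, 0.0059, 0.2312]
ee_rot: [[0.738, -0.675, 0.001], [-0.675, -0.738, -0.0], [0.001, -0.001, -1.0]]
ft_force: [-0.0, -0.9, 0.3]
gripper_width: 0.0851
gripper_force: 0.0
```

```bash
python3 -m inch '[[8.5,[0,0,0.2],[0,0,0]],[3,[0,0,0],[0,0,0]],[1.5,[0,0,0],[0,0,0]],[1,[0,0,0],[0,0,0]],[1,[0,0,0],[0,0,0]],[1,[0,0,0],[0,0,0]],[1,[0,0,0],[0,0,0]],[1,[0,0,0],[0,0,0]],[1,[0,0,0],[0,0,0]]]'; python3 -c "
from h import *; s=arm.state();print(s['wrist_torque'],np.degrees(np.arctan2(s['ee_rot'][1][1],s['ee_rot'][0][1])))"
```

```text
t: 7.2
eef_pos: [0.6086, 0.006, 0.2286]
ee_rot: [[0.738, -0.675, 0.0], [-0.675, -0.738, -0.0], [0.0, -0.0, -1.0]]
ft_force: [-0.8, -0.6, 2.5]
gripper_width: 0.0174
gripper_force: 59.3
[-0.03388507  0.10441094  0.00599765] -132.43079384307492
```

```bash
python3 -m inch '[[1,[0,0,0],[0,0,-4]],[1,[0,0,0],[0,0,-4]],[1,[0,0,0],[0,0,-4]],[1,[0,0,0],[0,0,-4]],[1,[0,0,0],[0,0,-4]],[1,[0,0,0],[0,0,-4]],[1,[0,0,0],[0,0,-4]],[1,[0,0,0],[0,0,-4]],[1,[0,0,0],[0,0,-4]],[1,[0,0,0],[0,0,-4]],[1,[0,0,0],[0,0,-4]],[1,[0,0,0],[0,0,-3]],[1,[0,0,0],[0,0,-1]],[1,[0,0,0],[0,0,0]],[1,[0,0,0],[0,0,0]]]'
cat > st.py <<'E'
from h import *
s=arm.state();print(np.round(s['wrist_torque'],2),'yaw',np.degrees(np.arctan2(s['ee_rot'][1][1],s['ee_rot'][0][1])))
E
python3 st.py
```

```text
t: 8.7
eef_pos: [0.6088, 0.006, 0.2286]
ee_rot: [[0.995, 0.096, 0.001], [0.096, -0.995, -0.0], [0.001, 0.0, -1.0]]
ft_force: [0.2, 0.1, 3.3]
gripper_width: 0.017
gripper_force: 59.5
[-0.02  0.06 -0.07] yaw -84.47412596846269
```

```bash
python3 -m inch '[[1,[0,0,0],[0,0,-1.5]],[1,[0,0,0],[0,0,-1.5]],[1,[0,0,0],[0,0,-1]],[1,[0,0,0],[0,0,0]],[1,[0,0,0],[0,0,0]]]'; python3 st.py; python3 -m inch '[[1,[0,0,-0.2],[0,0,0]],[1,[0,0,-0.2],[0,0,0]],[1,[0,0,-0.2],[0,0,0]],[1,[0,0,0],[0,0,0]],[1,[0,0,0],[0,0,0]]]'; python3 st.py
```

```text
t: 9.2
eef_pos: [0.6087, 0.006, 0.2286]
ee_rot: [[0.986, 0.167, 0.001], [0.167, -0.986, -0.0], [0.0, 0.0, -1.0]]
ft_force: [-0.9, -0.5, 5.1]
gripper_width: 0.0172
gripper_force: 59.7
[ 0.04  0.03 -0.15] yaw -80.40344331811849
t: 9.7
eef_pos: [0.6084, 0.0061, 0.234]
ee_rot: [[0.986, 0.166, -0.001], [0.166, -0.986, 0.0], [-0.001, -0.0, -1.0]]
ft_force: [0.5, -0.2, -3.1]
gripper_width: 0.0174
gripper_force: 58.6
[-0.02  0.01 -0.02] yaw -80.42357930463625
```

```bash
python3 -m inch '[[1,[0,0,-1],[0,0,0]],[1,[0,0,-2],[0,0,0]],[1,[0,0,-3],[0,0,0]],[1,[0,0,-3],[0,0,0]],[1,[-0.3,-1.4,0],[0,0,0]],[1,[-0.6,-2.5,0],[0,0,0]],[1,[-0.8,-3.5,0],[0,0,0]],[1,[-0.9,-3.9,0],[0,0,0]],[1,[-0.9,-3.9,0],[0,0,0]],[1,[-0.9,-3.9,0],[0,0,0]],[1,[-0.9,-3.9,0],[0,0,0]],[1,[-0.9,-3.9,0],[0,0,0]],[1,[-0.8,-3.5,0],[0,0,0]],[1,[-0.8,-3.5,0],[0,0,0]],[1,[-0.6,-2.5,0],[0,0,0]],[1,[-0.5,-2.1,0],[0,0,0]],[1,[0,0,0],[0,0,0]],[1,[0,0,0],[0,0,0]]]'
python3 - <<'E'
from h import *
p,d=snap("scene","s3");X,p,ok=cloud("scene","s3")
# tray rim
m=ok&(abs(X[...,2]-.012)<.012)&(abs(X[...,0]-.456)<.21)&(abs(X[...,1]-.372)<.18)
z=X[m];rim=z[z[:,2]>.014];print(cv2.minAreaRect((rim[:,:2]*1000).astype(np.float32)), np.median(z[z[:,2]<.01][:,2]))
snap("side","s3b");look("scene",["lid","tray","lid_grip"]);look("side",["lid","lid_grip"])
rows([.456,.372,.0436])
E
```

```text
t: 11.5
eef_pos: [0.4558, 0.3712, 0.3236]
ee_rot: [[0.986, 0.168, -0.001], [0.168, -0.986, -0.001], [-0.001, 0.001, -1.0]]
ft_force: [-0.1, -0.5, -2.8]
gripper_width: 0.0173
gripper_force: 59.0
((456.6326904296875, 372.056396484375), (328.00738525390625, 267.696044921875), 2.9612932205200195) 0.004065917035798172
scene lid 0.96 [ 0.1657 -0.3086  0.0013]
scene lid 0.89 [0.4584 0.3745 0.2882]
scene tray 0.62 [0.4611 0.3734 0.0024]
scene lid_grip 0.78 [ 0.1653 -0.3094  0.0354]
scene lid_grip 0.22 [ 0.3802 -0.0684 -0.0008]
side lid 0.83 [0.4566 0.3701 0.2835]
side lid 0.61 [ 0.1682 -0.3052 -0.0006]
side lid_grip 0.96 [ 0.1692 -0.3081  0.0395]
side lid_grip 0.83 [0.4565 0.3734 0.3202]
shift cm [-0.08 -0.2  28.08]
```

View pics/s3.png

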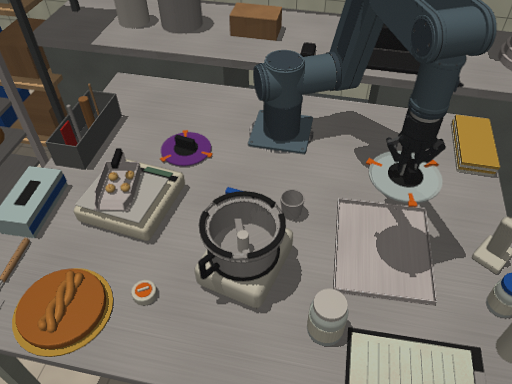

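The lid is clear of the bowl, which now stands open at (242,235), and it hangs level at (405,175) over the tray. I'll lower it.

```bash
python3 -m inch '[[1,[-0.1,-0.2,2],[0,0,0]],[1,[0,0,3],[0,0,0]],[1,[0,0,4],[0,0,0]],[1,[0,0,4],[0,0,0]],[1,[0,0,4],[0,0,0]],[1,[0,0,3],[0,0,0]],[1,[0,0,3],[0,0,0]],[1,[0,0,2],[0,0,0]],[1,[0,0,1],[0,0,0]],[1,[0,0,0.5],[0,0,0]],[1,[0,0,0],[0,0,0]],[1,[0,0,0],[0,0,0]]]'; python3 st.py
```

```text
t: 13.05
eef_pos: [0.4563, 0.3731, 0.0605]
ee_rot: [[0.986, 0.166, 0.002], [0.166, -0.986, 0.001], [0.002, -0.001, -1.0]]
ft_force: [-0.2, -0.1, -2.0]
gripper_width: 0.0171
gripper_force: 59.0
[-0.04  0.    0.03] yaw -80.43888702373125
```

```bash
python3 -m inch '[[1,[0,0,0.6],[0,0,0]],[1,[0,0,0.5],[0,0,0]],[1,[0,0,0.3],[0,0,0]],[1,[0,0,0.1],[0,0,0]],[1,[0,0,0.1],[0,0,0]],[1,[0,0,0],[0,0,0]],[1,[0,0,0],[0,0,0]]]'; python3 -m inch '[[1,[0,0,0.1],[0,0,0]],[1,[0,0,0],[0,0,0]],[1,[0,0,0],[0,0,0]]]'
```

```text
t: 13.75
eef_pos: [0.4555, 0.3727, 0.0434]
ee_rot: [[0.986, 0.166, 0.0], [0.166, -0.986, 0.0], [0.0, -0.0, -1.0]]
ft_force: [0.0, 0.8, -3.4]
gripper_width: 0.0178
gripper_force: 59.0
t: 14.05
eef_pos: [0.4557, 0.3728, 0.0426]
ee_rot: [[0.986, 0.166, 0.001], [0.166, -0.986, 0.0], [0.001, -0.0, -1.0]]
ft_force: [-0.4, 0.4, -0.8]
gripper_width: 0.0173
gripper_force: 59.2
```

```bash
python3 -m inch '[[1,[0,0,0.05],[0,0,0]],[1,[0,0,0],[0,0,0]],[2.5,[0,0,0],[0,0,0]],[4,[0,0,0],[0,0,0]],[5,[0,0,0],[0,0,0]],[5,[0,0,0],[0,0,0]],[5,[0,0,-1],[0,0,0]],[5,[0,0,-3],[0,0,0]],[6,[0,0,-4],[0,0,0]],[8.5,[0,0,-5],[0,0,0]],[8.5,[0,0,-5],[0,0,0]],[8.5,[0,0,-5],[0,0,0]],[8.5,[0,0,-5],[0,0,0]],[8.5,[0,0,0],[0,0,0]]]'
python3 - <<'E'
from h import *
for i in range(2):
  snap("scene","s4");look("scene",["lid","scoop","scoop_grip","scoop_mouth","scale_plate","scale"],n=1)
  snap("side","s5");look("side",["lid","scoop","scoop_grip","scoop_mouth","scale_plate","scale"],n=1)
X,p,ok=cloud("side","s5")
m=ok&(X[...,2]>.174)&(X[...,2]<.19)&(abs(X[...,0]-.425)<.07)&(abs(X[...,1]+.41)<.06)
print(m.sum(),cv2.minAreaRect((X[m][:,:2]*1000).astype(np.float32)),X[m].mean(0))
X,p,ok=cloud("scene","s4")
m=ok&(X[...,2]>.174)&(X[...,2]<.19)&(abs(X[...,0]-.425)<.07)&(abs(X[...,1]+.41)<.06)
print(m.sum(),cv2.minAreaRect((X[m][:,:2]*1000).astype(np.float32)),X[m].mean(0))
m=ok&(X[...,2]<.03)&(X[...,2]>.009)&(np.hypot(X[...,0]-.4557,X[...,1]-.3728)<.08)
print("lid z",m.sum(),np.percentile(X[m][:,2],[5,50,95]))
E
```

```text
t: 15.45
eef_pos: [0.4578, 0.3741, 0.3314]
ee_rot: [[0.986, 0.167, 0.014], [0.166, -0.986, 0.008], [0.015, -0.005, -1.0]]
ft_force: [0.8, 0.1, 0.9]
gripper_width: 0.0848
gripper_force: 0.0
scene lid 0.81 [0.4566 0.372  0.006 ]
scene scoop 0.56 [ 0.466  -0.4064  0.0909]
scene scoop_grip 0.73 [0.4538 0.3747 0.0046]
scene scoop_mouth 0.82 [ 0.5498 -0.3882  0.0988]
scene scale_plate 0.7 [ 0.47   -0.3899  0.0892]
scene scale 0.55 [ 0.4404 -0.3846  0.0034]
side lid 0.79 [ 0.1675 -0.3023 -0.0008]
side scoop 0.8 [ 0.4609 -0.399   0.0947]
side scoop_grip 0.69 [ 0.426  -0.4092  0.1647]
side scoop_mouth 0.79 [ 0.5512 -0.3861  0.0976]
side scale_plate 0.71 [0.4516 0.3723 0.0369]
scene lid 0.9 [ 0.1667 -0.3046  0.004 ]
scene scoop 0.71 [ 0.4699 -0.3793  0.0968]
scene scoop_grip 0.7 [0.5502 0.3906 0.0168]
scene scoop_mouth 0.8 [ 0.5496 -0.3907  0.0992]
scene scale_plate 0.86 [ 0.4701 -0.3925  0.0879]
scene scale 0.58 [ 0.4438 -0.3857  0.0022]
side lid 0.96 [0.4581 0.3743 0.0008]
side scoop 0.77 [ 0.4622 -0.3993  0.0919]
side scoop_grip 0.98 [ 0.4276 -0.4083  0.1713]
side scoop_mouth 0.67 [ 0.5535 -0.3876  0.0977]
237 ((419.22039794921875, -410.7818603515625), (66.62388610839844, 18.177515029907227), 10.320889472961426) [ 0.41889073 -0.41214017  0.17859337]
114 ((421.1309814453125, -409.8088073730469), (69.39849090576172, 18.454402923583984), 11.933589935302734) [ 0.4240598  -0.40832819  0.179196  ]
lid z 1769 [0.01241742 0.01634003 0.02072498]
```

```bash
python3 -m inch '[[8.5,[-0.5,2.4,0],[0,0,0]],[8.5,[-1,4.7,0],[0,0,0]],[8.5,[-1,4.7,0],[0,0,0]],[8.5,[-1,4.7,0],[0,0,0]],[8.5,[-1,4.7,0],[0,0,0]],[8.5,[-1,4.7,0],[0,0,0]],[8.5,[-1,4.7,0],[0,0,0]],[8.5,[-1,4.7,0],[0,0,0]],[8.5,[-1,4.7,0],[0,0,0]],[8.5,[-1,4.7,0],[0,0,0]],[8.5,[-1,4.7,0],[0,0,0]],[8.5,[-1,4.7,0],[0,0,0]],[8.5,[-1,4.7,0],[0,0,0]],[8.5,[-1,4.7,0],[0,0,0]],[8.5,[-1,4.7,0],[0,0,0]],[8.5,[-1,4.7,0],[0,0,0]],[8.5,[-0.8,3.7,0],[0,0,0]],[8.5,[0,0,0],[0,0,0]],[8.5,[0,0,0],[0,0,0]]]'
python3 - <<'E'
from h import *
snap("wrist","w2");look("wrist",["scoop","scoop_grip","scoop_mouth","scale_plate","scale"],n=1)
X,p,ok=cloud("wrist","w2")
m=ok&(X[...,2]>.172)&(X[...,2]<.19)&(abs(X[...,0]-.425)<.07)&(abs(X[...,1]+.41)<.06)
print(m.sum(),cv2.minAreaRect((X[m][:,:2]*1000).astype(np.float32)),X[m].mean(0))
m=ok&(abs(X[...,2]-.09)<.006)&(abs(X[...,0]-.47)<.14)&(abs(X[...,1]+.39)<.14)
print(m.sum(),cv2.minAreaRect((X[m][:,:2]*1000).astype(np.float32)))
print(arm.state()["q"],arm.state()["eef_pos"])
rows([.424,-.409,.25],Rdown(np.radians(-79.5)))
E
```

```text
t: 18.75
eef_pos: [0.4216, -0.4103, 0.3211]
ee_rot: [[0.986, 0.165, -0.001], [0.165, -0.986, 0.001], [-0.0, -0.001, -1.0]]
ft_force: [-0.6, -0.3, -0.2]
gripper_width: 0.0854
gripper_force: 0.0
wrist scoop_grip 0.85 [ 0.4267 -0.4067  0.1706]
wrist scoop_mouth 0.82 [ 0.553  -0.3851  0.1017]
wrist scale_plate 0.51 [ 0.418  -0.3832  0.0917]
1398 ((421.81396484375, -408.7035217285156), (66.71939849853516, 17.907636642456055), 10.290010452270508) [ 0.42410281 -0.40858163  0.17988439]
21435 ((472.0577392578125, -386.46636962890625), (206.60914611816406, 180.13694763183594), 83.1697006225586)
[-9.58415890e-01  2.92500578e-01  1.32215307e+00  1.02159874e-04
  1.52625529e+00  4.43806888e-01] [ 0.42246114 -0.40857955  0.32238693]
shift cm [0.14 0.06 7.24]
rot deg [ 0.03 -0.02 -0.84]
```

View pics/w2.png

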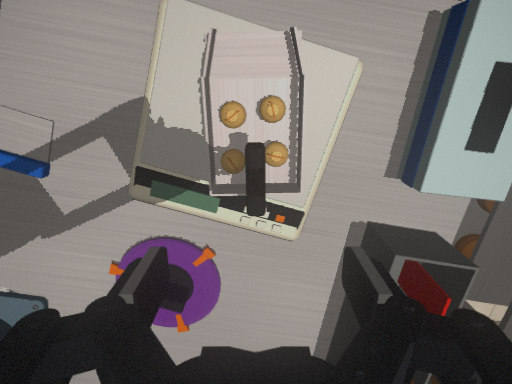

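View pics/s4.png

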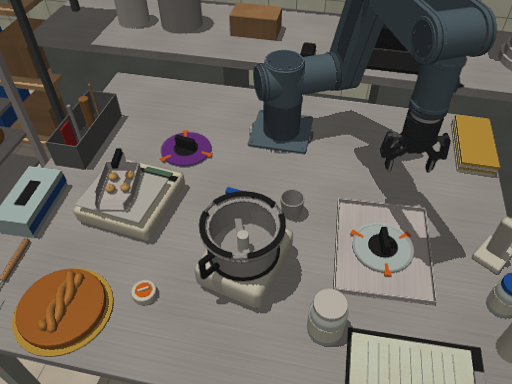

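The lid lies flat in the tray, bar up (384,243). The scoop on the scale holds its four chestnuts, with its handle bar at (256,180) in the wrist view. I'll grip it.

```bash
python3 -m inch '[[8.5,[0.3,0,3],[0,0,-0.7]],[8.5,[0,0,4],[0,0,0]],[8.5,[0,0,4],[0,0,0]],[8.5,[0,0,2],[0,0,0]],[8.5,[0,0,1.5],[0,0,0]],[8.5,[0,0,0.5],[0,0,0]],[8.5,[0,0,0],[0,0,0]],[8.5,[0,0,0],[0,0,0]]]'
python3 - <<'E'
from h import *
rows([.4257,-.408,.171],Rdown(np.radians(-79.7)))
E
```

```text
t: 19.85
eef_pos: [0.4256, -0.4095, 0.173]
ee_rot: [[0.984, 0.179, 0.001], [0.179, -0.984, -0.002], [0.001, 0.002, -1.0]]
ft_force: [1.0, -0.2, 0.4]
gripper_width: 0.085
gripper_force: 0.0
shift cm [ 0.04 -0.15  0.2 ]
rot deg [ 0.1  -0.05 -0.  ]
```

```bash
python3 -m inch '[[5,[0,-0.12,0.2],[0,0,0]],[3,[0,0,0],[0,0,0]],[2,[0,0,0],[0,0,0]],[1.5,[0,0,0],[0,0,0]],[1,[0,0,0],[0,0,0]],[1,[0,0,0],[0,0,0]],[1,[0,0,0],[0,0,0]],[1,[0,0,0],[0,0,0]],[1,[0,0,0],[0,0,0]],[1,[0,0,0],[0,0,0]]]'; python3 st.py;  python3 -m inch '[[1,[0,0,-0.3],[0,0,0]],[1,[0,0,-0.5],[0,0,0]],[1,[0,0,-1],[0,0,0]],[1,[0,0,-1.5],[0,0,0]],[1,[0,0,-1.5],[0,0,0]],[1,[0,0,-1.5],[0,0,0]],[1,[0,0,-1.5],[0,0,0]],[1,[0,0,-1.5],[0,0,0]],[1,[0,0,-1],[0,0,0]],[1,[0,0,-0.7],[0,0,0]],[1,[0,0,0],[0,0,0]],[1,[0,0,0],[0,0,0]]]'
python3 - <<'E'
from h import *
s=arm.state();print(s["wrist_torque"])
snap("side","s6");snap("scene","s7")
for c in("side","scene"):look(c,["scoop","scoop_grip","scoop_mouth"],n=1)
E
```

```text
t: 20.85
eef_pos: [0.4249, -0.4084, 0.1701]
ee_rot: [[0.984, 0.178, 0.0], [0.178, -0.984, -0.001], [0.0, 0.001, -1.0]]
ft_force: [-0.5, -2.4, 3.4]
gripper_width: 0.0169
gripper_force: 61.5
[-0.22  0.08  0.02] yaw -79.73445570846309
t: 22.05
eef_pos: [0.4247, -0.4078, 0.2793]
ee_rot: [[0.984, 0.178, -0.0], [0.178, -0.984, 0.001], [-0.0, -0.001, -1.0]]
ft_force: [-0.0, -0.0, -3.6]
gripper_width: 0.0175
gripper_force: 60.8
[-0.01788813  0.13820507  0.00568252]
side scoop 0.6 [ 0.4596 -0.3981  0.1981]
side scoop_mouth 0.92 [ 0.5522 -0.3858  0.206 ]
scene scoop 0.73 [ 0.4659 -0.4029  0.2003]
scene scoop_grip 0.81 [ 0.4237 -0.4092  0.2785]
scene scoop_mouth 0.75 [ 0.5507 -0.3922  0.2041]
```

View pics/s6.png

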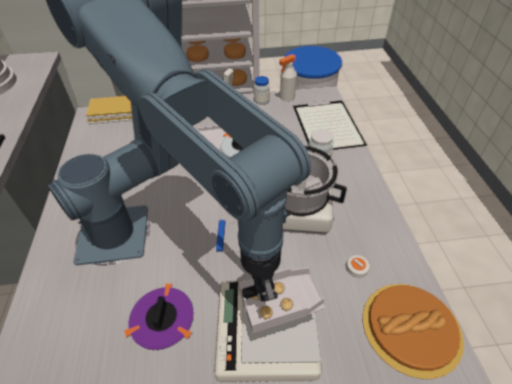

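The scoop hangs level with all four chestnuts in it, around (280,300). I'll raise it, turn the mouth to +y and carry it to the bowl.

```bash
python3 -m inch '[[1,[0,0,-0.2],[0,0,-2]],[1,[0,0,-0.3],[0,0,-4]],[1,[0,0,-0.4],[0,0,-4]],[1,[0,0,-0.4],[0,0,-5]],[1,[0,0,-0.4],[0,0,-5]],[1,[0,0,-0.4],[0,0,-5]],[1,[0,0,-0.4],[0,0,-5]],[1,[0,0,-0.4],[0,0,-5]],[1,[0,0,-0.4],[0,0,-5]],[1,[0,0,-0.4],[0,0,-5]],[1,[0,0,-0.4],[0,0,-5]],[1,[0,0,-0.4],[0,0,-5]],[1,[0,0,-0.4],[0,0,-5]],[1,[0,0,-0.4],[0,0,-5]],[1,[0,0,-0.3],[0,0,-5]],[1,[0,0,-0.2],[0,0,-4]],[1,[0,0,0],[0,0,-4]],[1,[0,0,0],[0,0,-2]],[1,[0,0,0],[0,0,0]]]'
python3 - <<'E'
from h import *
rows([.608,-.167,.335],Rdown(0))
E
```

```text
t: 24.35
eef_pos: [0.4248, -0.4081, 0.3377]
ee_rot: [[-0.005, 1.0, 0.0], [1.0, 0.005, 0.0], [0.0, 0.0, -1.0]]
ft_force: [-0.5, 0.4, -3.1]
gripper_width: 0.0173
gripper_force: 60.8
shift cm [24.02 18.44  0.28]
rot deg [ 0.   -0.    0.28]
```

```bash
python3 -m inch '[[1,[0.4,0.3,0],[0,0,0]],[1,[0.8,0.6,0],[0,0,0]],[1,[1.2,0.9,0],[0,0,0]],[1,[1.6,1.2,0],[0,0,0]],[1,[2,1.5,0],[0,0,0]],[1,[2,1.5,0],[0,0,0]],[1,[2,1.5,0],[0,0,0]],[1,[2,1.5,0],[0,0,0]],[1,[2,1.5,0],[0,0,0]],[1,[2,1.5,0],[0,0,0]],[1,[2,1.5,0],[0,0,0]],[1,[1.6,1.3,0],[0,0,0]],[1,[1.4,1.1,0],[0,0,0]],[1,[1.2,0.9,0],[0,0,0]],[1,[0.8,0.7,0],[0,0,0]],[1,[0.6,0.5,0],[0,0,0]],[1,[0.4,0.4,0],[0,0,0]],[1,[0,0,0],[0,0,0]],[1,[0,0,0],[0,0,0]]]'
python3 - <<'E'
from h import *
rows([.608,-.167,.31],Rdown(0))
snap("scene","s8");look("scene",["scoop_mouth"],n=1)
snap("side","s9");look("side",["scoop_mouth"],n=1)
look("scene",["chestnut0"],n=5);print(arm.state()["q"])
E
```

```text
t: 26.25
eef_pos: [0.6075, -0.1677, 0.3377]
ee_rot: [[-0.004, 1.0, -0.0], [1.0, 0.004, -0.0], [-0.0, -0.0, -1.0]]
ft_force: [-0.2, -0.5, -3.0]
gripper_width: 0.0166
gripper_force: 60.8
shift cm [0.07 0.05 2.77]
rot deg [-0.02  0.01  0.24]
scene scoop_mouth 0.91 [ 0.6039 -0.0458  0.2671]
side scoop_mouth 0.62 [ 0.6069 -0.0395  0.2641]
scene chestnut0 0.66 [ 0.6281 -0.1169  0.262 ]
scene chestnut0 0.57 [ 0.5823 -0.1185  0.262 ]
scene chestnut0 0.44 [ 0.6303 -0.164   0.2607]
[-4.46021917e-01  3.69688535e-01  1.17697054e+00 -1.21731954e-04
  1.59485005e+00 -4.50033115e-01]
```

View pics/s8.png

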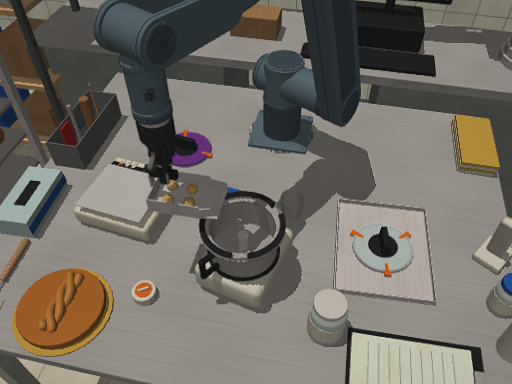

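The scoop is level, all four chestnuts are in it, and its lip (225,200) is over the near rim of the bowl. I'll come down a little and tip it about the lip.

```bash
python3 -m inch '[[1,[0.2,0,0.4],[0,0,0]],[1,[0.3,0,0.7],[0,0,0]],[1,[0.3,0,0.7],[0,0,0]],[1,[0.2,0,0.5],[0,0,0]],[1,[0,0,0],[0,0,0]],[1,[0.27,0,-0.44],[0,-2,0]],[1,[0.53,0,-0.87],[0,-4,0]],[1,[0.53,0,-0.87],[0,-4,0]],[1,[0.53,0,-0.87],[0,-4,0]],[1,[0.53,0,-0.87],[0,-4,0]],[1,[0.53,0,-0.87],[0,-4,0]],[1,[0.53,0,-0.87],[0,-4,0]],[1,[0,0,0],[0,0,0]],[1,[0,0,0],[0,0,0]]]'
python3 - <<'E'
from h import *
snap("scene","s10");look("scene",["scoop_mouth"],n=1);look("scene",["chestnut0"],n=5);print(arm.state()["q"])
E
python3 -m inch '[[1,[0.53,0,-0.87],[0,-4,0]],[1,[0.53,0,-0.87],[0,-4,0]],[1,[0.53,0,-0.87],[0,-4,0]],[1,[0.53,0,-0.87],[0,-4,0]],[1,[0.53,0,-0.87],[0,-4,0]],[1,[0.53,0,-0.87],[0,-4,0]],[1,[0,0,0],[0,0,0]],[1,[0,0,0],[0,0,0]],[1,[0,0,0],[0,0,0]],[1,[0,0,0],[0,0,0]],[1,[0,0,0],[0,0,0]]]'
python3 - <<'E'
from h import *
snap("scene","s11");look("scene",["scoop_mouth"],n=1);look("scene",["chestnut0"],n=6)
snap("side","s12");look("side",["chestnut0"],n=6);print(arm.state()["q"])
E
```

```text
t: 27.9
eef_pos: [0.6076, -0.1121, 0.3632]
ee_rot: [[-0.006, 1.0, 0.003], [0.899, 0.006, -0.437], [-0.437, -0.0, -0.9]]
ft_force: [-0.0, -0.6, -2.6]
gripper_width: 0.0174
gripper_force: 60.9
scene scoop_mouth 0.89 [ 0.6069 -0.0327  0.2434]
scene chestnut0 0.63 [ 0.5858 -0.0486  0.273 ]
scene chestnut0 0.62 [ 0.5857 -0.0031  0.2404]
scene chestnut0 0.48 [ 0.6244 -0.0234  0.2498]
scene chestnut0 0.42 [ 0.6301 -0.0624  0.2519]
[-0.1313555   0.32847858  1.25486004 -0.44961134  1.5006218  -0.11583633]
t: 29.15
eef_pos: [0.6071, -0.0578, 0.3873]
ee_rot: [[-0.001, 1.0, 0.003], [0.643, 0.003, -0.766], [-0.766, 0.001, -0.643]]
ft_force: [0.4, 0.7, -2.6]
gripper_width: 0.0172
gripper_force: 61.0
scene scoop_mouth 0.74 [ 0.6053 -0.0338  0.2397]
scene chestnut0 0.52 [0.6001 0.026  0.12  ]
scene chestnut0 0.51 [0.5711 0.0486 0.103 ]
scene chestnut0 0.43 [0.6067 0.0081 0.003 ]
scene chestnut0 0.32 [ 7.323e-01 -2.330e-01 -5.000e-04]
side chestnut0 0.62 [0.5992 0.0705 0.122 ]
side chestnut0 0.56 [0.5689 0.0499 0.1004]
[ 0.14019624  0.40836319  1.28484343 -0.86193154  1.59509549  0.18109365]
```

View pics/s11.png

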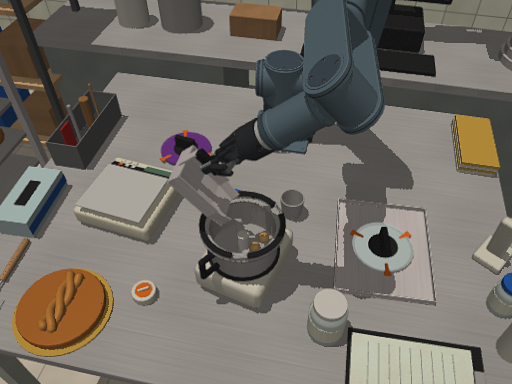

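The scoop is tipped with its lip inside the collar (210,210), and chestnuts show on the bowl floor around (255,243). I'll level it again.

```bash
python3 -m inch '[[1,[-0.24,0,0.45],[0,2,0]],[1,[-0.47,0,0.9],[0,4,0]],[1,[-0.47,0,0.9],[0,4,0]],[1,[-0.47,0,0.9],[0,4,0]],[1,[-0.47,0,0.9],[0,4,0]],[1,[-0.47,0,0.9],[0,4,0]],[1,[-0.47,0,0.9],[0,4,0]],[1,[-0.47,0,0.9],[0,4,0]],[1,[-0.47,0,0.9],[0,4,0]],[1,[-0.47,0,0.9],[0,4,0]],[1,[-0.47,0,0.9],[0,4,0]],[1,[-0.47,0,0.9],[0,4,0]],[1,[-0.47,0,0.9],[0,4,0]],[1,[0,0,-1],[0,0,0]],[1,[0,0,-1.5],[0,0,0]],[1,[0,0,0],[0,0,0]],[1,[0,0,0],[0,0,0]]]'
python3 - <<'E'
from h import *
p,_=snap("scene","s13");look("scene",["scoop_mouth","scoop"],n=1);look("scene",["chestnut0"],n=6)
q,_=snap("side","s14");look("side",["scoop_mouth"],n=1);look("side",["chestnut0"],n=6);
rows([.4247,-.4078,.335],Rdown(np.radians(-79.7)))
a=cv2.resize(p[150:300,130:310],(400,333));b=cv2.resize(q[130:250,220:400],(400,267))
cv2.imwrite("pics/c1.png",np.vstack([a,b]))
E
```

```text
t: 31.1
eef_pos: [0.6079, -0.1565, 0.3415]
ee_rot: [[-0.006, 1.0, 0.002], [1.0, 0.006, -0.002], [-0.002, 0.002, -1.0]]
ft_force: [-0.2, 0.9, -2.6]
gripper_width: 0.0167
gripper_force: 61.0
scene scoop_mouth 0.75 [ 0.6065 -0.0332  0.27  ]
scene scoop 0.95 [ 0.6098 -0.1208  0.2616]
scene chestnut0 0.5 [0.571  0.049  0.1024]
scene chestnut0 0.43 [0.5979 0.0259 0.1191]
side scoop_mouth 0.59 [ 0.6068 -0.0268  0.2647]
side chestnut0 0.47 [0.5994 0.07   0.1248]
side chestnut0 0.42 [0.5725 0.0488 0.0988]
side chestnut0 0.34 [ 0.4394 -0.3804  0.0023]
shift cm [-25.01 -18.41   0.51]
rot deg [-4.000e-02  3.000e-02  7.999e+01]
```

View pics/c1.png

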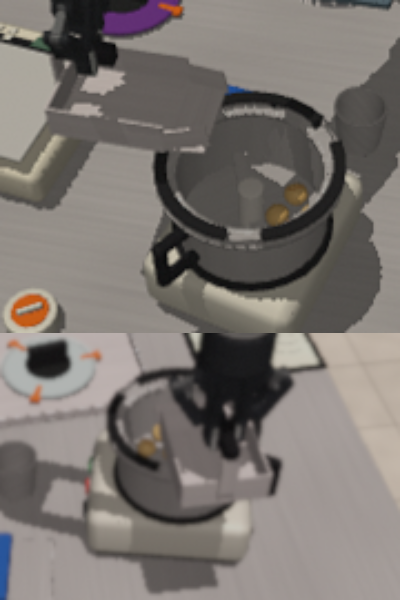

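The scoop is empty, and two or three chestnuts show in the bowl. I'll take the scoop back now and check the bowl with the wrist camera afterwards.

```bash
python3 -m inch '[[1,[-1,-0.8,0],[0,0,0]],[1,[-2,-1.5,0],[0,0,0]],[1,[-3,-2.2,0],[0,0,0]],[1,[-3,-2.2,0],[0,0,0]],[1,[-3,-2.2,0],[0,0,0]],[1,[-3,-2.2,0],[0,0,0]],[1,[-3,-2.2,0],[0,0,0]],[1,[-3,-2.2,0],[0,0,0]],[1,[-2,-1.5,0],[0,0,0]],[1,[-1.5,-1,0],[0,0,0]],[1,[-0.5,-0.4,0],[0,0,0]],[1,[0,0,0],[0,0,0]]]'; python3 -m inch '[[1,[0,0,0],[0,0,4]],[1,[0,0,0],[0,0,7]],[1,[0,0,0],[0,0,8]],[1,[0,0,0],[0,0,8]],[1,[0,0,0],[0,0,8]],[1,[0,0,0],[0,0,8]],[1,[0,0,0],[0,0,8]],[1,[0,0,0],[0,0,8]],[1,[0,0,0],[0,0,8]],[1,[0,0,0],[0,0,7]],[1,[0,0,0],[0,0,4]],[1,[0,0,0],[0,0,2]],[1,[0,0,0],[0,0,0]],[1,[0,0,0],[0,0,0]]]'
python3 - <<'E'
from h import *
rows([.4249,-.4084,.19],Rdown(np.radians(-79.73)))
E
```

```text
t: 32.65
eef_pos: [0.4244, -0.4083, 0.3403]
ee_rot: [[-0.003, 1.0, 0.0], [1.0, 0.003, 0.0], [0.0, 0.0, -1.0]]
ft_force: [0.4, -0.2, -2.5]
gripper_width: 0.0172
gripper_force: 60.9
t: 34.05
eef_pos: [0.4255, -0.4069, 0.3404]
ee_rot: [[0.984, 0.181, 0.0], [0.181, -0.984, 0.0], [0.0, -0.0, -1.0]]
ft_force: [0.1, 0.5, -3.3]
gripper_width: 0.0171
gripper_force: 60.9
shift cm [-0.09  0.14 15.04]
rot deg [-0.02 -0.01  0.15]
```

```bash
python3 -m inch '[[1,[-0.1,0.1,2],[0,0,0.1]],[1,[0,0,3],[0,0,0]],[1,[0,0,3],[0,0,0]],[1,[0,0,3],[0,0,0]],[1,[0,0,2],[0,0,0]],[1,[0,0,1.2],[0,0,0]],[1,[0,0,0.6],[0,0,0]],[1,[0,0,0],[0,0,0]],[1,[0,0,0],[0,0,0]]]'
python3 - <<'E'
from h import *
rows([.4249,-.4084,.1701],Rdown(np.radians(-79.73)))
snap("side","s15");look("side",["scoop","scoop_mouth"],n=1)
snap("scene","s16");look("scene",["scoop","scoop_mouth"],n=1)
E
```

```text
t: 34.95
eef_pos: [0.4245, -0.4096, 0.1936]
ee_rot: [[0.984, 0.177, 0.001], [0.177, -0.984, -0.002], [0.001, 0.002, -1.0]]
ft_force: [0.6, -0.7, -1.9]
gripper_width: 0.0173
gripper_force: 60.8
shift cm [ 0.06 -0.11  2.35]
rot deg [ 0.1  -0.05 -0.08]
side scoop 0.58 [ 0.4615 -0.399   0.1152]
side scoop_mouth 0.59 [ 0.5528 -0.3863  0.1222]
scene scoop 0.56 [ 0.4652 -0.4034  0.1141]
scene scoop_mouth 0.66 [ 0.5505 -0.3927  0.1224]
```

```bash
python3 -m inch '[[1,[0,-0.1,0.8],[0,0,0]],[1,[0,0,0.6],[0,0,0]],[1,[0,0,0.4],[0,0,0]],[1,[0,0,0.2],[0,0,0]],[1,[0,0,0.1],[0,0,0]],[1,[0,0,0.1],[0,0,0]],[1,[0,0,0],[0,0,0]],[1,[0,0,0],[0,0,0]]]'; python3 st.py; python3 -m inch '[[1,[0,0,0.08],[0,0,0]],[1,[0,0,0.05],[0,0,0]],[1,[0,0,0],[0,0,0]],[1,[0,0,0],[0,0,0]]]'; python3 st.py
```

```text
t: 36.05
eef_pos: [0.4239, -0.4082, 0.1706]
ee_rot: [[0.984, 0.177, 0.0], [0.177, -0.984, -0.0], [0.0, 0.0, -1.0]]
ft_force: [-0.3, 0.4, -2.4]
gripper_width: 0.017
gripper_force: 60.9
[-0.02  0.04  0.03] yaw -79.82918319366956
t: 36.45
eef_pos: [0.424, -0.4085, 0.1699]
ee_rot: [[0.984, 0.177, 0.001], [0.177, -0.984, -0.001], [0.0, 0.001, -1.0]]
ft_force: [-1.1, 0.1, 5.7]
gripper_width: 0.0167
gripper_force: 62.1
[0.29 0.28 0.03] yaw -79.83315556646617
```

Contact made at 0.170, with a light force. I'll release, retreat upward, then move over the bowl to check it.

```bash
python3 -m inch '[[1,[0,0,-0.04],[0,0,0]],[2.5,[0,0,0],[0,0,0]],[4,[0,0,0],[0,0,0]],[5,[0,0,0],[0,0,0]],[5,[0,0,0],[0,0,0]],[5,[0,0,-1],[0,0,0]],[5,[0,0,-3],[0,0,0]],[5,[0,0,-5],[0,0,0]],[5,[0,0,-5],[0,0,0]],[5,[0,0,-5],[0,0,0]],[5,[2,-4,0],[0,0,0]],[5,[2,-4,0],[0,0,0]],[5,[2,-4,0],[0,0,0]],[5,[2,-4,0],[0,0,0]],[5,[2,-4,0],[0,0,0]],[5,[2,-4,0],[0,0,0]],[5,[2,-4,0],[0,0,0]],[5,[2,-4,-2],[0,0,0]],[5,[0,0,0],[0,0,0]],[5,[0,0,0],[0,0,0]]]'
python3 - <<'E'
from h import *
p,_=snap("scene","s17");look("scene",["scoop","scoop_mouth","lid"],n=2);look("scene",["chestnut0"],n=6)
snap("side","s18");look("side",["scoop","scoop_grip","scoop_mouth"],n=1)
q,_=snap("wrist","w3");look("wrist",["chestnut0"],n=6)
cv2.imwrite("pics/c2.png",np.vstack([q,cv2.resize(p[130:260,60:300],(512,216))[:216]]))
E
```

```text
t: 38.45
eef_pos: [0.525, -0.064, 0.3806]
ee_rot: [[0.984, 0.179, 0.002], [0.179, -0.984, -0.001], [0.002, 0.001, -1.0]]
ft_force: [0.4, 0.3, -0.6]
gripper_width: 0.0501
gripper_force: 0.0
scene scoop 0.64 [ 0.4633 -0.4041  0.0923]
scene scoop_mouth 0.88 [ 0.5467 -0.3902  0.0972]
scene lid 0.89 [ 0.1681 -0.304   0.0025]
scene lid 0.68 [0.4569 0.3722 0.008 ]
scene chestnut0 0.61 [0.5704 0.0488 0.103 ]
scene chestnut0 0.47 [0.5997 0.026  0.1218]
side scoop 0.77 [ 0.4617 -0.3987  0.0883]
side scoop_mouth 0.6 [ 0.5518 -0.3847  0.0951]
wrist chestnut0 0.94 [0.6282 0.065  0.1217]
wrist chestnut0 0.93 [0.5975 0.0665 0.1234]
wrist chestnut0 0.86 [0.602  0.0287 0.1235]
wrist chestnut0 0.67 [0.5729 0.0493 0.1003]
```

View pics/c2.png

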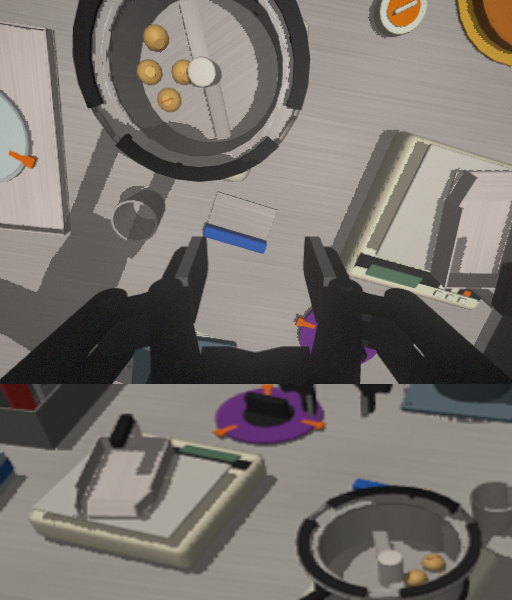

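All four chestnuts are in the bowl (pixels 156,38; 149,71; 183,72; 169,99). The scoop sits level and empty on the plate, and the lid is flat in the tray.

```bash
python3 -c "
from rig import arm
print(arm.job_done())"
```

```text
the job is handed in; nothing more can be done
None
```

The job is done and handed in at about 38.6 s: lid flat in the tray with its bar up, all four chestnuts in the open bowl, and the empty scoop back level on the scale's plate.

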